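# Close the steam shutter of a sterilising case past its spring catch

## Task

The instrument case has come out of the autoclave with its steam vents still open: using only a fingertip, press the black spring catch down through the finger opening of the shutter on the lid and, keeping it down, slide the shutter over the vents so that it passes the catch, on until it is fully home and the catch has sprung up again in the shutter's second opening. Grasp, pinch and lift nothing, leave the case standing where it is, do not disturb the forceps on its lid or the other things on the bench, and finish clear of everything.

Things in the scene. Friction and masses are not known exactly. Their poses are not given: they have to be found in the camera images.
- case: Closed stainless instrument sterilising case, loose on the bench, about 3 to 4.3 kg; 160 (its x) x 260 (its y, the long side) x 85 mm high to the lid surface. Origin: centre of the underside; z up. Along the middle of the lid two fixed aluminium channel rails run along the case's y axis; they span 32.5 to 41.5 mm each side of the centre line and stand 13.5 mm above the lid surface. Between them runs the flat shutter. Clips on the -x side.
- lid_top (a point): Point on the lid surface, at the centre of the lid (85 mm above the bench).
- vents (a point): Centre, on the lid surface, of the 4 x 4 group of dark round steam vents (9 mm holes, the group about 54 x 54 mm), at 90 mm from the case's centre towards +y. Bare at the start; the shutter's solid end lies over them when it is home.
- shutter (a joint): Travel (m) of the shutter along the case's +y axis: 0 at the start (vents open, held by the catch, about 3 mm of play), 0.064 when home over the vents, where the catch stands in the second opening (about 3 mm of play, end stop at 0.0655). Flat aluminium plate 72 wide x 180 long x 4 mm thick, its underside 6 mm and its top 10 mm above the lid surface. It needs about 1.5 N to slide, a few newtons more while the sprung catch rubs under it.
- opening (a point): Centre, at the level of the shutter's top, of its first finger opening, a 44 x 44 mm square hole through the plate; moves with the shutter. At the start the catch stands in it. A blue line edges it on the +y side. The opening's walls (4 mm high, from 6 to 10 mm above the lid) are the faces a fingertip can push.
- opening2 (a point): Centre, at the level of the shutter's top, of the second opening, the same 44 x 44 mm hole, 64 mm from the first towards the case's -y; moves with the shutter.
- catch (a joint): How far (m) the spring catch is pressed down: 0 up, 0.0145 at its stop. While less than 0.010 it stands up in an opening and blocks the shutter in both directions; pressed further it lies below the shutter. Springs back by itself with 4 N (up) to 8 N (fully down); once the shutter lies over it, the shutter keeps it down at about 0.010 until an opening comes over it.
- catch_top (a point): Centre of the top of the black catch button, which is 36 (case x) x 38 mm (case y), on the lid's centre line, 25 mm from the case's centre towards -y. It stands 16 mm above the lid surface when up (6 mm above the shutter's top) and 1.5 mm above the lid surface when fully down. It moves straight up and down and does not travel with the shutter.
- forceps: Steel forceps, 130 long x 21 x 6 mm, lying on the lid beside the rails on the case's +x side, pointing along the case. Origin: middle of the underside. Not to be disturbed.
- specimen_jar: White jar with a red cap, 38 dia x 62 mm, standing on the bench at the -x side of the case. Origin: centre of the underside.
- reagent_bottle: Amber bottle with a black cap, 48 dia x 105 mm, standing at the +x side of the case. Origin: centre of the underside.
- steel_bowl: Steel bowl, 150 dia x 75 mm, empty. Origin: centre of the underside.
- beaker: Clear beaker, 72 dia x 95 mm. Origin: centre of the underside.
- wash_bottle: White wash bottle with a black cap, 72 dia x 170 mm. Origin: centre of the underside.
- tube_rack: White test tube rack with capped tubes, 75 x 240 x 120 mm. Origin: centre of the underside.

How it is judged:
By the outcome, as a careful person would: the job done as asked, in the order asked, and still so for the second after the job is handed in, with the robot touching nothing.
It also fails if it takes over 32 s, if anything falls off the work surface, if the arm or the gripper's body presses on something with over 40 N, if the wrist force passes 120 N, or if a joint passes its speed limit or range.

## Robot

A 7-joint arm with a two-finger parallel gripper is mounted at the origin on the work surface. World frame = base frame: x ahead of the robot, y to its left, z up, the work surface at z = 0. Lengths are in m, angles in rad, forces in N, time in s.
With the tool pointing down it reaches from about 0.425 to 0.975 m from the base axis. Payload 16.7 kg.
Tool frame: the origin (TCP) lies between the finger pads; the fingertips stand 14 mm ahead of it and the grasp point (between the pads) lies 5 mm behind it; z points along the fingers, y is the line along which they close (so a half turn about z gives the same grasp; the last joint's range is limited). The gripper opens to 85 mm and grips with 20 to 120 N. Pads are 22 mm wide; open, the fingers measure 114 mm over their backs; the gripper's body (76 mm by 85 mm) begins 54 mm behind the grasp point. The pads swing forward as they close: fully open they stand 13 mm farther back than shut.
Start: joints at [1.006, 0.426, 0.074, 1.606, -0.034, 1.111, -0.067], TCP at [0.272, -0.618, 0.245] pointing down, gripper open.
Joint ranges: [-2.85, 2.85], [-0.5, 2.14], [-1.23, 1.37], [0.21, 2.46], [-1.02, 4.16], [0.16, 2.05], [-2.73, 2.73]. Speed limits (rad/s): [1.89, 1.89, 2.39, 2.39, 3.01, 3.01, 3.01].

## Interface

Orientations are given as a unit quaternion [x, y, z, w].
In Python, from cell import observe, grab_frame, hand_in, recognise, masks_of, landmark_of gives the robot as it stands.
- The arm moves only by the tool step_arm, never from a script. Its argument "increments" is a list of rows, each a list of 2 entries, a list of its own where there are three numbers: the shift along the tool's x, y, z in m, then the turn, a rotation vector about the tool's x, y, z in degrees. In form: [[[dx, dy, dz], [wx, wy, wz]], ...]. A call has 1 to 5 rows; each row shifts and turns the commanded pose from where the row before left it, along the tool's axes as they then stand; what a row does not reach is not made up. A row lasts 1/12 s, in which the tool goes at most 41.7 mm and 7.16 degrees, less where a joint would pass 70% of its speed; a pose out of reach is approached as far as the arm can. A call is refused whole if a number of a shift passes 0.0417 or a number of a turn 7.16, either way. A call with a gripper value outside its range is refused whole. "claw" is the opening, from 0 (shut) to 1 (fully open), set as the call begins (left out, the last holds). The fingers move at their own pace and stop on an object; "newtons" is the grip in N (left out, the last holds). Time passes only in rows, so rows that do not move let the fingers close. It gives the time, the measured TCP pose, the force, the opening and the grip force at its end, in the units of the state.
- observe(): the state, without advancing time (a new reading comes with each control period).
- grab_frame(name): name is "side" or "top"; returns a dict with "frame" (400x640x3 uint8, red, green, blue), "range_z" (400x640 float32, m along the optical axis (not along the pixel's ray), 0 where there is no reading), "fx", "fy", "cx", "cy" (pixels), "world_from_camera" (4x4, takes a point from camera to world coordinates). Camera axes: x right, y up, looking along -z (the intrinsics and any distortion apply to the point x, -y, -z); pixel columns grow to the right and rows downward; lengths in m; the calibration is good to about 2 mm. A picture is of the moment at which its call begins.
- hand_in(): hands the job in; it is judged then, once.
Trained networks look in the newest picture that a camera, given by its name, has taken for a name from the list of things; names that differ only in an ending like _2 or _b are one class to them, and where a whole thing is asked for, a point or a joint stands for the part that bears it (a point fixed in the world has none). Each returns a list of dicts, best first, with "conf" (0 to 1); they miss things now and then, are a little off and sometimes report something else, mostly with a low value. They report only what shows in the picture. A call takes as long as a camera call.
- recognise(query, camera): "position" ([column, row] as shares, 0 to 1, of the picture: columns of its width, rows of its height, amid what is visible of it).
- masks_of(query, camera): "pixels" (400x640 bool, what is visible of it) and "position" ([column, row] as shares, 0 to 1, of the picture: columns of its width, rows of its height, amid what is visible of it).
- landmark_of(query, camera): "position" ([column, row] as shares, 0 to 1, of the picture: columns of its width, rows of its height: a listed point, or the origin of a listed thing).
The state is a dict: "time": time; "joint_pos": joint angles; "qd": joint speeds; "joint_torque": joint torques, N m; "eef_pos": TCP position; "eef_rot": TCP orientation; "wrist_force": force on the tool from outside, world axes, zero at the start; "wrist_torque": the same for the moment, N m; "opening": opening from 0.0 (shut) to 1.0 (fully open); "grasp_force": force on a finger pad.
Only numpy, scipy, OpenCV 4.12 (cv2) and the standard library are available. Lean on these libraries where they do the work, as an engineer would, in place of code of your own. Each camera call takes 0.05 s, during which the arm holds its last target. There are 200 camera calls.

## Working session

There is one attempt and no reset: what is moved stays moved. The work goes in short steps, Python scripts to look and compute and a tool call to move; the robot and the scene stay as the last step left them, time stands still between calls to the robot, and variables do not carry over. Pictures are saved under pics/ and viewed, at most 10 in all, crops included, and the job is handed in when it is done.

Besides the shell and the picture viewer there is one more tool, called after "Call:" as a command line: name --argument value ..., lists and objects as JSON in quotes. step_arm: Moves the arm, as the interface text tells. Its arguments: {"type":"object","properties":{"increments":{"type":"array","items":{"type":"array"}},"claw":{"type":"number"},"newtons":{"type":"number"}},"required":["increments"]}

```bash
mkdir -p pics
cat > h.py <<'E'
import numpy as np, cv2
from cell import *
def world(g,u,v,z=None):
    T=np.array(g["world_from_camera"]); 
    d=np.array([(u-g["cx"])/g["fx"],-(v-g["cy"])/g["fy"],-1.])
    if z is None:
        r=g["range_z"][int(round(v)),int(round(u))]; return T[:3,:3]@(d*r)+T[:3,3]
    w=T[:3,:3]@d; return T[:3,3]+w*(z-T[2,3])/w[2]
E
python3 - <<'E'
from h import *
s=observe(); print({k:np.round(v,3) for k,v in s.items()})
for c in("top","side"):
    g=grab_frame(c); cv2.imwrite(f"pics/{c}0.png",g["frame"][:,:,::-1]); print(c,g["fx"],np.round(g["world_from_camera"],3).tolist())
    for q,z in(("lid_top",.085),("vents",.085),("opening",.095),("opening2",.095),("catch_top",.101),("case",0),("forceps",.085),("specimen_jar",0),("reagent_bottle",0)):
        for r in landmark_of(q,c)[:1]:
            u,v=r["position"][0]*640,r["position"][1]*400
            print(q,round(r["conf"],2),round(u),round(v),np.round(world(g,u,v,z),4),np.round(world(g,u,v),4))
E
```

```text
{'time': np.float64(0.0), 'joint_pos': array([ 1.006,  0.427,  0.074,  1.607, -0.034,  1.111, -0.067]), 'qd': array([-0.   , -0.001, -0.001, -0.   ,  0.001,  0.   ,  0.   ]), 'joint_torque': array([ 1.0000e-03, -9.4979e+01,  3.7620e+00, -4.6351e+01,  1.9000e-02,
        1.0000e-02, -0.0000e+00]), 'eef_pos': array([ 0.272, -0.617,  0.245]), 'eef_rot': array([ 0.979,  0.206, -0.   , -0.001]), 'wrist_force': array([-0.133,  0.014, -0.544]), 'wrist_torque': array([ 0.032, -0.071, -0.049]), 'grasp_force': np.float64(0.0), 'opening': np.float64(0.997)}
top 449.9068386418145 [[-0.023, 0.991, -0.129, 0.422], [-1.0, -0.025, -0.01, -0.042], [-0.013, 0.128, 0.992, 1.257], [0.0, 0.0, 0.0, 1.0]]
lid_top 0.67 337 213 [ 0.5509 -0.0893  0.085 ] [ 0.5494 -0.0887  0.0982]
vents 0.56 302 225 [0.5216 0.0035 0.085 ] [0.5215 0.0035 0.0857]
opening 0.68 369 203 [ 0.5748 -0.1718  0.095 ] [ 0.5756 -0.1725  0.0893]
opening2 0.68 369 203 [ 0.5748 -0.1718  0.095 ] [ 0.5756 -0.1725  0.0893]
case 0.62 334 216 [ 0.5535 -0.0841  0.    ] [ 0.5435 -0.0808  0.0961]
forceps 0.52 321 193 [ 0.6063 -0.0496  0.085 ] [ 0.60
[... 273 characters left out ...]
3, 0.856, 0.516, 0.65], [0.0, 0.0, 0.0, 1.0]]
lid_top 0.81 336 186 [ 0.5418 -0.0856  0.085 ] [ 0.5279 -0.0713  0.0964]
vents 0.82 312 199 [0.5388 0.0038 0.085 ] [0.5408 0.002  0.0834]
opening 0.97 345 169 [ 0.5806 -0.16    0.095 ] [ 0.5921 -0.1725  0.0862]
opening2 0.97 345 169 [ 0.5806 -0.16    0.095 ] [ 0.5921 -0.1725  0.0862]
catch_top 0.52 335 173 [ 0.5766 -0.1159  0.101 ] [ 0.5755 -0.1148  0.1018]
case 0.69 334 214 [ 0.5432 -0.078   0.    ] [0.4524 0.0142 0.0856]
forceps 0.46 313 184 [ 0.5964 -0.0514  0.085 ] [ 0.5763 -0.0332  0.1003]
specimen_jar 0.56 362 235 [ 0.4257 -0.0596  0.    ] [ 0.4152 -0.047   0.012 ]
reagent_bottle 0.72 287 206 [ 0.6688 -0.0156  0.    ] [0.5697 0.062  0.079 ]
```

View pics/top0.png

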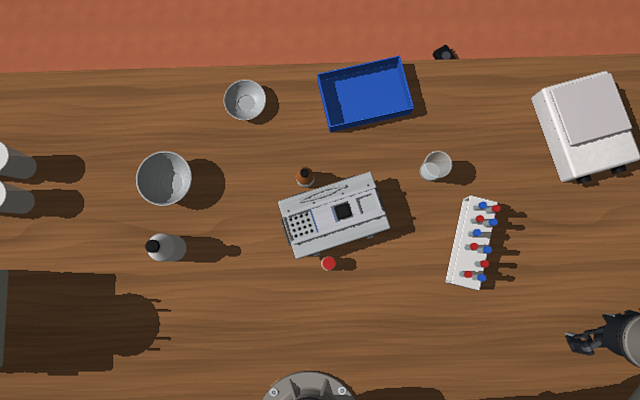

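View pics/side0.png

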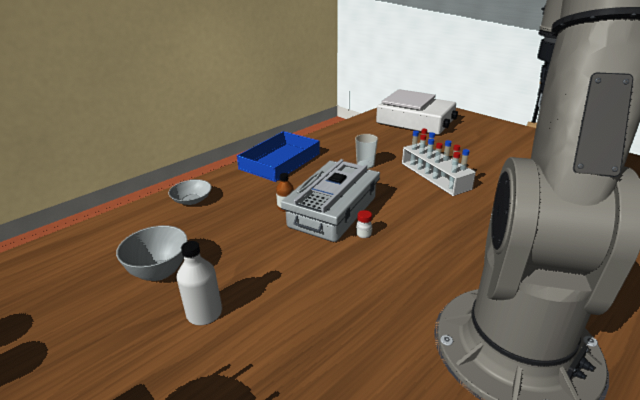

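Run:
```python
from h import *
pts=[]
for c in("top","side"):
    g=grab_frame(c)
    m=masks_of("case",c)
    f=g["frame"].astype(int); T=np.array(g["world_from_camera"])
    vv,uu=np.mgrid[0:400,0:640]; r=g["range_z"]
    P=np.stack([(uu-g["cx"])/g["fx"]*r,-(vv-g["cy"])/g["fy"]*r,-r],-1)@T[:3,:3].T+T[:3,3]
    near=(abs(P[...,0]-.55)<.16)&(abs(P[...,1]+.085)<.18)&(r>0)
    k=near&(P[...,2]>.078)&(P[...,2]<.106)
    n,l,st,_=cv2.connectedComponentsWithStats(k.astype(np.uint8)); i=1+st[1:,4].argmax(); k=l==i
    (cx,cy),(w,h),a=cv2.minAreaRect(P[k][:,:2].astype(np.float32)*1000); print(c,"rect",cx,cy,w,h,a,k.sum())
    kk=k&(f.max(2)<60); n,l,st,_=cv2.connectedComponentsWithStats(kk.astype(np.uint8))
    for i in range(1,n):
        if st[i,4]>15:
            vs,us=np.nonzero(l==i); print("dark",st[i],us.mean(),vs.mean(),np.round(world(g,us.mean(),vs.mean(),.101),4),np.round(P[l==i].mean(0),4))
    for q in("forceps","specimen_jar","reagent_bottle"):
        for x in masks_of(q,c)[:1]:
            mm=x["pixels"]&(r>0); print(q,x["conf"],np.round(np.median(P[mm],0),3),np.round(np.percentile(P[mm],[3,97],axis=0),3).tolist())
    x0,x1,y0,y1=(265,405,160,270) if c=="top" else(265,395,145,245)
    cv2.imwrite(f"pics/{c}1.png",cv2.resize(g["frame"][y0:y1,x0:x1,::-1],None,fx=5,fy=5,interpolation=cv2.INTER_CUBIC))
```

```text
top rect 547.554931640625 -79.49575805664062 162.4893341064453 259.7213134765625 16.71146011352539 5966
dark [334 203  18  17 211] 342.70142180094786 210.77251184834122 [ 0.5558 -0.1038  0.101 ] [ 0.556  -0.1039  0.0995]
forceps 0.65 [ 0.599 -0.036  0.09 ] [[0.585, -0.091, 0.084], [0.62, 0.006, 0.094]]
specimen_jar 0.42 [ 0.423 -0.062  0.062] [[0.407, -0.076, 0.029], [0.436, -0.047, 0.066]]
reagent_bottle 0.67 [ 0.603 -0.047  0.09 ] [[0.585, -0.103, 0.085], [0.623, 0.006, 0.094]]
side rect 549.5702514648438 -80.22482299804688 162.34674072265625 262.9068298339844 16.344457626342773 3266
dark [325 168  42  43 115] 344.2086956521739 190.72173913043477 [ 0.4924 -0.0629  0.101 ] [ 0.5086 -0.0826  0.088 ]
dark [328 173  18  10 123] 337.1869918699187 177.5528455284553 [ 0.5529 -0.1001  0.101 ] [ 0.554  -0.1012  0.1002]
dark [296 190  16  13  45] 304.7111111111111 196.62222222222223 [0.5421 0.0257 0.101 ] [0.5609 0.0092 0.086 ]
specimen_jar 0.78 [ 0.416 -0.053  0.038] [[0.407, -0.072, 0.007], [0.436, -0.045, 0.064]]
reagent_bottle 0.91 [0.654 0.006 0.07 ] [[0.639, -0.015, 0.01], [0.671, 0.019, 0.106]]
```

View pics/top1.png

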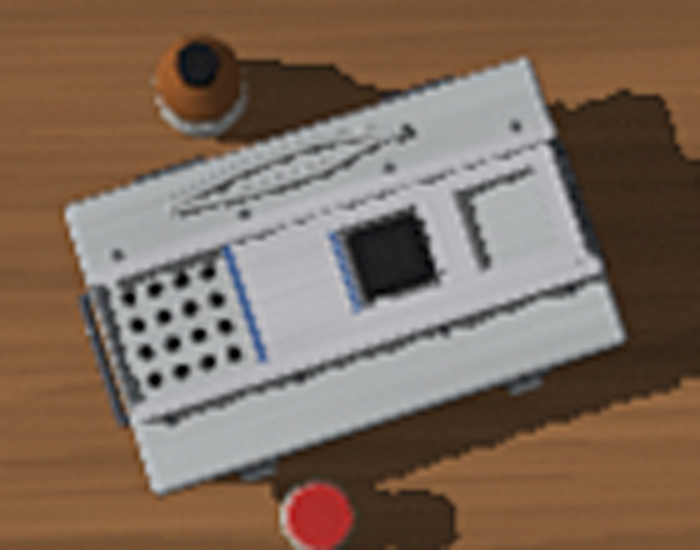

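View pics/side1.png

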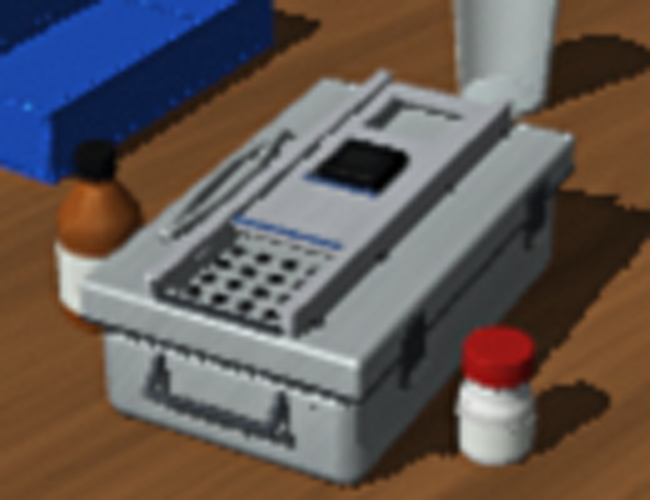

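The top crop shows the catch at (392,258) with the blue line on its left (case +y). The vents are at the far left, the second opening is at (510,220), and the forceps lie on the upper rail side. Case centre is about (0.5485, -0.080) with yaw 16.6°, which puts the catch at (0.5556, -0.104). Next I move above it with the claw shut.

Call:
step_arm --increments '[[[0.031, -0.0237, 0], [0, 0, 0]], [[0.031, -0.0237, 0], [0, 0, 0]], [[0.031, -0.0237, 0], [0, 0, 0]], [[0.031, -0.0237, 0], [0, 0, 0]], [[0.031, -0.0237, 0], [0, 0, 0]]]' --claw 0 --newtons 60

```text
time: 1.92
eef_pos: [0.3667, -0.4452, 0.2455]
eef_rot: [0.979, 0.206, 0.0, 0.0]
wrist_force: [0.9, 0.3, 0.5]
opening: 0.299
grasp_force: 0.0
```

Call:
step_arm --increments '[[[0.031, -0.0237, 0], [0, 0, 0]], [[0.031, -0.0237, 0], [0, 0, 0]], [[0.031, -0.0237, 0], [0, 0, 0]], [[0.031, -0.0237, 0], [0, 0, 0]], [[0.031, -0.0237, 0], [0, 0, 0]]]'

```text
time: 2.33
eef_pos: [0.4608, -0.2742, 0.2456]
eef_rot: [0.979, 0.206, 0.0, 0.0]
wrist_force: [0.7, -1.0, -0.8]
opening: 0.0
grasp_force: 0.0
```

Call:
step_arm --increments '[[[0.031, -0.0237, 0], [0, 0, 0]], [[0.031, -0.0237, 0], [0, 0, 0]], [[0.031, -0.0237, 0], [0, 0, 0]], [[0.031, -0.0237, 0], [0, 0, 0]], [[0.031, -0.0237, 0], [0, 0, 0]]]'

```text
time: 2.75
eef_pos: [0.555, -0.1032, 0.2456]
eef_rot: [0.979, 0.206, 0.0, 0.0]
wrist_force: [1.2, -0.9, 0.2]
opening: 0.003
grasp_force: 0.0
```

Call:
step_arm --increments '[[[0, 0, 0], [0, 0, -6.9]], [[0, 0, 0], [0, 0, -6.9]], [[0, 0, 0], [0, 0, -6.9]], [[0, 0, 0], [0, 0, -6.9]], [[0, 0, 0], [0, 0, -6.9]]]'

```text
time: 3.17
eef_pos: [0.5544, -0.1049, 0.2454]
eef_rot: [0.872, 0.489, 0.0, 0.0]
wrist_force: [0.1, -0.8, 0.5]
opening: 0.005
grasp_force: 0.0
```

Call:
step_arm --increments '[[[0, 0, 0], [0, 0, -6.9]], [[0, 0, 0], [0, 0, -6.9]], [[0, 0, 0], [0, 0, -6.9]], [[0, 0, 0], [0, 0, -6.9]], [[0, 0, 0], [0, 0, -6.9]]]'

```text
time: 3.58
eef_pos: [0.5543, -0.105, 0.2454]
eef_rot: [0.688, 0.726, 0.0, 0.0]
wrist_force: [-1.6, -0.8, -0.6]
opening: -0.002
grasp_force: 0.0
```

Call:
step_arm --increments '[[[0, 0, 0], [0, 0, -6.9]], [[0, 0, 0], [0, 0, -6.9]], [[0, 0, 0], [0, 0, 0]]]'

```text
time: 3.83
eef_pos: [0.5543, -0.1051, 0.2454]
eef_rot: [0.595, 0.803, 0.0, 0.0]
wrist_force: [0.6, 1.1, 0.2]
opening: 0.002
grasp_force: 0.0
```

```bash
cat > rel.py <<'E'
from h import *
from scipy.spatial.transform import Rotation as R
def rel():
    s=observe(); M=R.from_quat(s["eef_rot"]).as_matrix(); a=np.deg2rad(16.6)
    Y=np.array([-np.sin(a),np.cos(a)]); X=np.array([np.cos(a),np.sin(a)])
    d=np.array(s["eef_pos"])[:2]-np.array([.5485,-.0798])
    print("t",round(s["time"],2),"p",np.round(s["eef_pos"],4),"case x,y mm",round(d@X*1e3,1),round(d@Y*1e3,1),"tip z",round(s["eef_pos"][2]-.014,4))
    print("toolx deg",round(np.degrees(np.arctan2(M[1,0],M[0,0])),2),"z",np.round(M[:,2],3),"F",np.round(s["wrist_force"],1),"open",s["opening"])
rel()
E
python3 rel.py
```

```text
t 3.83 p [ 0.5543 -0.1051  0.2454] case x,y mm -1.7 -25.9 tip z 0.2314
toolx deg 106.92 z [ 0.  0. -1.] F [0.6 1.1 0.2] open 0.001603344558609624
```

Call:
step_arm --increments '[[[0.001, 0.0017, 0.03], [0, 0, 0]], [[0, 0, 0.03], [0, 0, 0]], [[0, 0, 0.03], [0, 0, 0]], [[0, 0, 0.03], [0, 0, 0]], [[0, 0, 0], [0, 0, 0]]]'

```text
time: 4.25
eef_pos: [0.5528, -0.1034, 0.1205]
eef_rot: [0.6, 0.8, -0.002, -0.003]
wrist_force: [-1.7, -0.0, -0.3]
opening: -0.003
grasp_force: 0.0
```

Call:
step_arm --increments '[[[0, 0, 0.003], [0, 0, 0]], [[0, 0, 0.003], [0, 0, 0]], [[0, 0, 0.003], [0, 0, 0]], [[0, 0, 0.002], [0, 0, 0]], [[0, 0, 0], [0, 0, 0]]]'

```text
time: 4.67
eef_pos: [0.5563, -0.1037, 0.1152]
eef_rot: [0.598, 0.801, 0.0, 0.001]
wrist_force: [-0.4, -0.4, 0.2]
opening: -0.002
grasp_force: 0.0
```

```bash
python3 rel.py
python3 - <<'E'
from h import *
g=grab_frame("side"); cv2.imwrite("pics/s2.png",cv2.resize(g["frame"][125:245,260:400,::-1],None,fx=5,fy=5,interpolation=cv2.INTER_CUBIC))
E
```

```text
t 4.67 p [ 0.5563 -0.1037  0.1152] case x,y mm 0.7 -25.1 tip z 0.1012
toolx deg 106.53 z [ 0.002 -0.    -1.   ] F [-0.4 -0.4  0.2] open -0.0019017848928077812
```

View pics/s2.png

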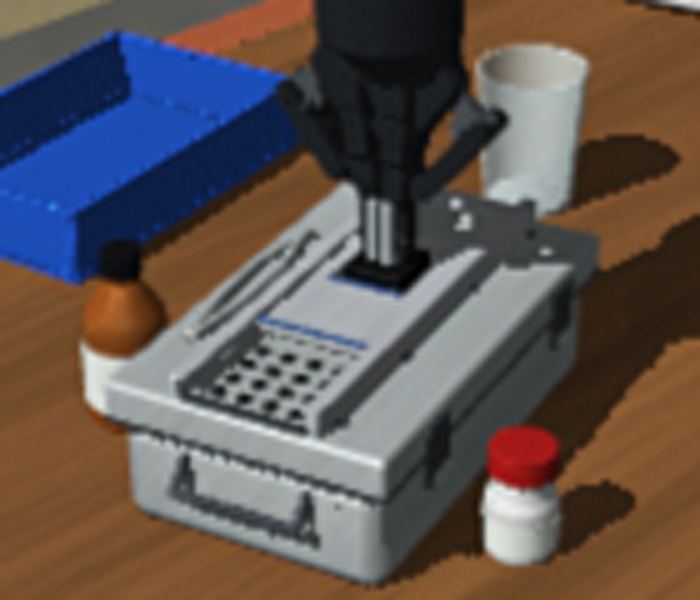

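The fingertip stands centred over the catch, at about (390,265) in the crop. Next I press it down.

Call:
step_arm --increments '[[[0, 0, 0.003], [0, 0, 0]], [[0, 0, 0.003], [0, 0, 0]], [[0, 0, 0.002], [0, 0, 0]], [[0, 0, 0], [0, 0, 0]], [[0, 0, 0], [0, 0, 0]]]'

```text
time: 5.13
eef_pos: [0.5562, -0.1037, 0.1066]
eef_rot: [0.598, 0.802, 0.0, 0.0]
wrist_force: [1.9, -0.7, 6.5]
opening: -0.001
grasp_force: 3.0
```

Call:
step_arm --increments '[[[0, 0, 0.002], [0, 0, 0]], [[0, 0, 0.002], [0, 0, 0]], [[0, 0, 0.001], [0, 0, 0]], [[0, 0, 0], [0, 0, 0]], [[0, 0, 0], [0, 0, 0]]]'

```text
time: 5.55
eef_pos: [0.5562, -0.1037, 0.1016]
eef_rot: [0.598, 0.802, 0.0, 0.0]
wrist_force: [0.6, -0.4, 7.4]
opening: 0.003
grasp_force: 3.7
```

```bash
python3 rel.py
```

```text
t 5.55 p [ 0.5562 -0.1037  0.1016] case x,y mm 0.6 -25.1 tip z 0.0876
toolx deg 106.55 z [ 0.001 -0.    -1.   ] F [ 0.6 -0.4  7.4] open 0.0029633283379767172
```

Call:
step_arm --increments '[[[0.003, 0, 0.0003], [0, 0, 0]], [[0.003, 0, 0], [0, 0, 0]], [[0.003, 0, 0], [0, 0, 0]], [[0.003, 0, 0], [0, 0, 0]], [[0.002, 0, 0], [0, 0, 0]]]'

```text
time: 5.97
eef_pos: [0.5523, -0.091, 0.1015]
eef_rot: [0.598, 0.801, 0.0, 0.001]
wrist_force: [2.4, -6.4, 7.0]
opening: -0.002
grasp_force: 4.5
```

Call:
step_arm --increments '[[[0.002, 0, 0], [0, 0, 0]], [[0.002, 0, 0], [0, 0, 0]], [[0.002, 0, 0], [0, 0, 0]], [[0.002, 0, 0], [0, 0, 0]], [[0.002, 0, 0], [0, 0, 0]]]'

```text
time: 6.38
eef_pos: [0.5495, -0.0816, 0.1015]
eef_rot: [0.598, 0.801, 0.0, 0.001]
wrist_force: [1.4, -6.8, 7.0]
opening: 0.001
grasp_force: 4.5
```

```bash
python3 rel.py
python3 - <<'E'
from h import *
g=grab_frame("side"); cv2.imwrite("pics/s3.png",cv2.resize(g["frame"][125:245,260:400,::-1],None,fx=5,fy=5,interpolation=cv2.INTER_CUBIC))
E
```

```text
t 6.38 p [ 0.5495 -0.0816  0.1015] case x,y mm 0.5 -2.1 tip z 0.0875
toolx deg 106.5 z [ 0.002 -0.001 -1.   ] F [ 1.4 -6.8  7. ] open 0.0006062309820143152
```

View pics/s3.png

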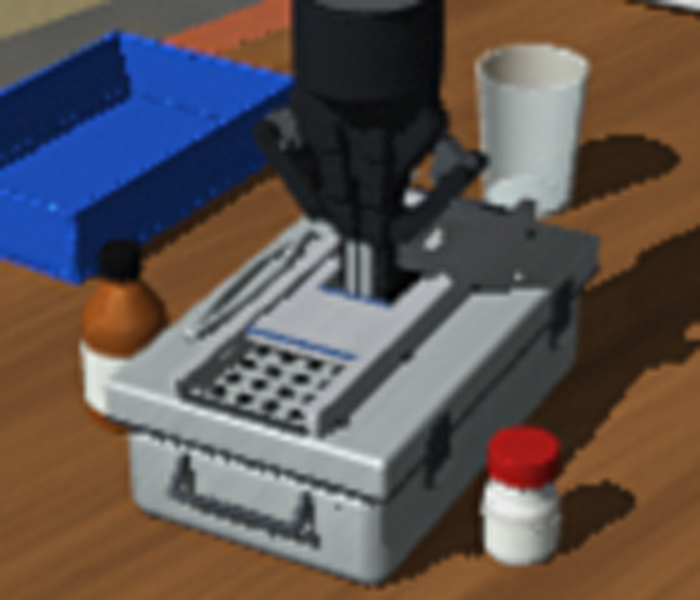

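The shutter is moving: its blue end line has gone from about (313,332) to (300,342) and covers part of the first vent row. The case has not moved. Next I continue the slide.

Call:
step_arm --increments '[[[0.003, 0, 0], [0, 0, 0]], [[0.003, 0, 0], [0, 0, 0]], [[0.003, 0, 0], [0, 0, 0]], [[0.003, 0, 0], [0, 0, 0]], [[0.003, 0, 0], [0, 0, 0]]]'

```text
time: 6.85
eef_pos: [0.5449, -0.0665, 0.1011]
eef_rot: [0.598, 0.801, 0.0, 0.0]
wrist_force: [2.6, -4.5, 3.7]
opening: 0.004
grasp_force: 2.5
```

Call:
step_arm --increments '[[[0.003, 0, 0], [0, 0, 0]], [[0.003, 0, 0], [0, 0, 0]], [[0.003, 0, 0], [0, 0, 0]], [[0.003, 0, 0], [0, 0, 0]], [[0.003, 0, 0], [0, 0, 0]]]'

```text
time: 7.27
eef_pos: [0.5406, -0.0521, 0.1011]
eef_rot: [0.598, 0.801, 0.0, 0.0]
wrist_force: [3.2, -4.6, 3.4]
opening: -0.001
grasp_force: 2.5
```

Call:
step_arm --increments '[[[0.003, 0, 0], [0, 0, 0]], [[0.003, 0, 0], [0, 0, 0]], [[0.003, 0, 0], [0, 0, 0]], [[0.002, 0, 0], [0, 0, 0]], [[0.001, 0, 0], [0, 0, 0]]]'

```text
time: 7.68
eef_pos: [0.537, -0.0403, 0.1011]
eef_rot: [0.598, 0.802, 0.0, 0.0]
wrist_force: [3.7, -4.3, 2.6]
opening: -0.003
grasp_force: 2.4
```

```bash
python3 rel.py
python3 - <<'E'
from h import *
g=grab_frame("top"); cv2.imwrite("pics/s4.png",cv2.resize(g["frame"][160:270,265:405,::-1],None,fx=5,fy=5,interpolation=cv2.INTER_CUBIC))
E
```

```text
t 7.68 p [ 0.537  -0.0403  0.1011] case x,y mm 0.3 41.2 tip z 0.0871
toolx deg 106.56 z [ 0. -0. -1.] F [ 3.7 -4.3  2.6] open -0.002792465439272432
```

View pics/s4.png

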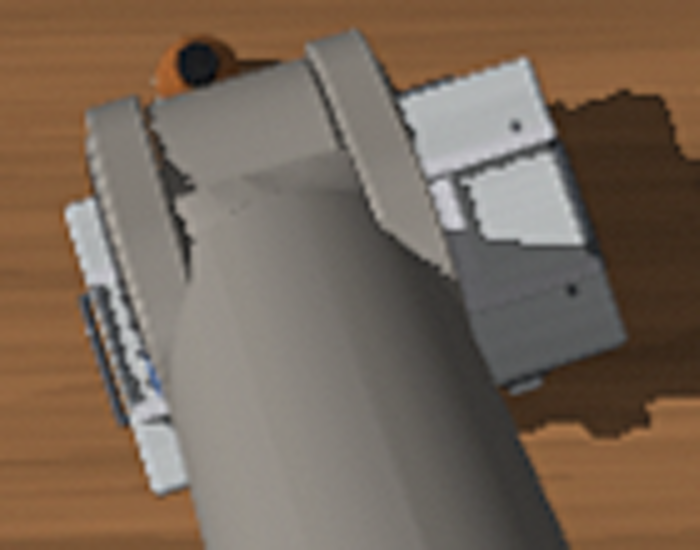

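The case has not moved: its corners are at the same pixels as before. Travel is about 55 mm. Next I take the last stretch gently.

Call:
step_arm --increments '[[[0.002, 0, 0], [0, 0, 0]], [[0.002, 0, 0], [0, 0, 0]], [[0.001, 0, 0], [0, 0, 0]], [[0.001, 0, 0], [0, 0, 0]], [[0, 0, 0], [0, 0, 0]]]'

```text
time: 8.15
eef_pos: [0.5348, -0.0341, 0.1008]
eef_rot: [0.598, 0.802, -0.0, -0.0]
wrist_force: [0.5, -0.4, 0.5]
opening: -0.001
grasp_force: 0.0
```

Call:
step_arm --increments '[[[0.0005, 0, 0], [0, 0, 0]], [[0.0005, 0, 0], [0, 0, 0]], [[0.0005, 0, 0], [0, 0, 0]], [[0, 0, 0], [0, 0, 0]]]'

```text
time: 8.48
eef_pos: [0.5344, -0.033, 0.1009]
eef_rot: [0.598, 0.802, -0.0, -0.0]
wrist_force: [-0.7, -0.8, -1.1]
opening: 0.006
grasp_force: 0.3
```

```bash
cat > m.py <<'E'
from h import *
g=grab_frame("side"); f=g["frame"].astype(int)
b=(f[...,2]>f[...,0]+40)&(f[...,2]>f[...,1]+20); b[:,:295]&=False; b[:180]&=b[:180]
ok=np.zeros_like(b); ok[160:215,295:350]=1
n,l,st,c=cv2.connectedComponentsWithStats((b&ok).astype(np.uint8))
a=np.deg2rad(16.6); Y=np.array([-np.sin(a),np.cos(a)]);X=np.array([np.cos(a),np.sin(a)])
for i in range(1,n):
    if st[i,4]>4: d=world(g,*c[i],.095)[:2]-[.5485,-.0798]; print("blue",st[i],"x,y",np.round([d@X*1e3,d@Y*1e3],1))
cv2.imwrite("pics/"+__import__("sys").argv[1],cv2.resize(g["frame"][125:245,260:400,::-1],None,fx=5,fy=5,interpolation=cv2.INTER_CUBIC))
E
python3 rel.py; python3 m.py s5.png
```

```text
t 8.48 p [ 0.5344 -0.033   0.1009] case x,y mm -0.1 48.8 tip z 0.0869
toolx deg 106.57 z [-0.001  0.    -1.   ] F [-0.7 -0.8 -1.1] open 0.006060656894611985
blue [295 160   7   9  47] x,y [142.8 -52.2]
blue [314 191  15   5  19] x,y [ 2.2 59.4]
blue [299 200  22   7  34] x,y [  3.4 114.2]
```

View pics/s5.png

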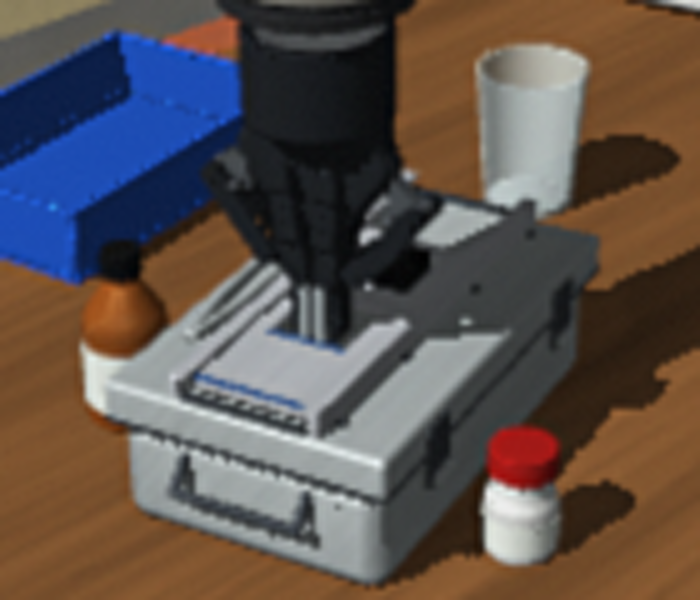

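Run:
```python
from h import *
g=grab_frame("side"); a=np.deg2rad(16.6); Y=np.array([-np.sin(a),np.cos(a)]);X=np.array([np.cos(a),np.sin(a)])
def ys(f):
    f=f.astype(int); w=np.clip(f[...,2]-f[...,0]-20,0,None)
    out=[]
    # rectify: sample along case y, averaged across case x in a strip, z=.095
    T=np.linalg.inv(np.array(g["world_from_camera"]))
    yy=np.arange(-20,130,.25); xx=np.arange(-14,15,1.)
    P=np.array([.5485,-.0798])+ (xx[None,:,None]*X+yy[:,None,None]*Y)/1e3
    P=np.concatenate([P,np.full(P.shape[:2]+(1,),.095)],-1)@T[:3,:3].T+T[:3,3]
    u=g["cx"]+g["fx"]*P[...,0]/-P[...,2]; v=g["cy"]-g["fy"]*P[...,1]/-P[...,2]
    s=cv2.remap(w.astype(np.float32),u.astype(np.float32),v.astype(np.float32),1).mean(1)
    return yy,s
for n,f in(("start",cv2.imread("pics/side0.png")[:,:,::-1]),("now",g["frame"])):
    y,s=ys(f); 
    n_,l=cv2.connectedComponents((s>8).astype(np.uint8)[:,None])
    print(n,[(round(float((y*s)[l[:,0]==i].sum()/s[l[:,0]==i].sum()),1),round(float(s[l[:,0]==i].max()))) for i in range(1,n_)])
```

```text
start [(-4.5, 24), (50.5, 34)]
now [(59.1, 31), (114.1, 42)]
```

Both blue lines have moved 63.6 mm, the catch shows up at (405,268), and the load has vanished. I back off the wall, lift and look.

Call:
step_arm --increments '[[[-0.002, 0, 0], [0, 0, 0]], [[-0.002, 0, 0], [0, 0, 0]], [[0, 0, -0.01], [0, 0, 0]], [[0, 0, -0.03], [0, 0, 0]], [[0, 0, -0.035], [0, 0, 0]]]'

```text
time: 9.0
eef_pos: [0.5346, -0.0368, 0.1761]
eef_rot: [0.598, 0.802, -0.001, -0.002]
wrist_force: [0.3, 0.1, 0.1]
opening: 0.0
grasp_force: 0.0
```

Call:
step_arm --increments '[[[0, 0, -0.04], [0, 0, 0]], [[0, 0, -0.04], [0, 0, 0]], [[-0.04, 0, 0], [0, 0, 0]], [[-0.04, 0, 0], [0, 0, 0]], [[-0.04, 0, 0], [0, 0, 0]]]'

```text
time: 9.42
eef_pos: [0.5706, -0.1533, 0.2582]
eef_rot: [0.597, 0.802, 0.0, 0.001]
wrist_force: [1.3, 0.8, -0.6]
opening: 0.0
grasp_force: 0.0
```

Call:
step_arm --increments '[[[-0.04, 0, 0], [0, 0, 0]], [[-0.04, 0, 0], [0, 0, 0]], [[-0.04, 0, 0], [0, 0, 0]], [[-0.04, 0, 0], [0, 0, 0]], [[-0.04, 0, 0], [0, 0, 0]]]'

```text
time: 9.83
eef_pos: [0.6272, -0.3457, 0.257]
eef_rot: [0.598, 0.802, 0.0, 0.0]
wrist_force: [-0.1, 0.8, 0.6]
opening: 0.001
grasp_force: 0.0
```

Call:
step_arm --increments '[[[-0.04, 0, 0], [0, 0, 0]], [[-0.04, 0, 0], [0, 0, 0]], [[-0.04, 0, 0], [0, 0, 0]], [[0, 0, 0], [0, 0, 0]], [[0, 0, 0], [0, 0, 0]]]'

```text
time: 10.25
eef_pos: [0.6605, -0.4612, 0.2552]
eef_rot: [0.599, 0.801, 0.0, -0.001]
wrist_force: [0.2, 1.0, -0.0]
opening: 0.002
grasp_force: 0.0
```

```bash
python3 rel.py
python3 - <<'E'
from h import *
g=grab_frame("top"); a=cv2.resize(g["frame"][160:270,265:405,::-1],(400,300),interpolation=cv2.INTER_CUBIC)
r=g["range_z"]
for u,v in((343,211),(342,208),(345,213)): print(np.round(world(g,u,v),4))
g=grab_frame("side"); b=cv2.resize(g["frame"][145:245,265:395,::-1],(400,300),interpolation=cv2.INTER_CUBIC)
for u,v in((337,177),(334,176),(340,178)): print(np.round(world(g,u,v),4))
cv2.imwrite("pics/s6.png",np.hstack([a,b]))
E
```

```text
t 10.25 p [ 0.6605 -0.4612  0.2552] case x,y mm -1.6 -397.5 tip z 0.2412
toolx deg 106.39 z [-0.001  0.001 -1.   ] F [ 0.2  1.  -0. ] open 0.0023375154666160176
[ 0.5549 -0.1044  0.1035]
[ 0.5632 -0.1023  0.0999]
[ 0.5502 -0.1097  0.0977]
[ 0.5538 -0.1002  0.1023]
[ 0.5634 -0.0987  0.1022]
[ 0.546  -0.1036  0.1009]
```

View pics/s6.png

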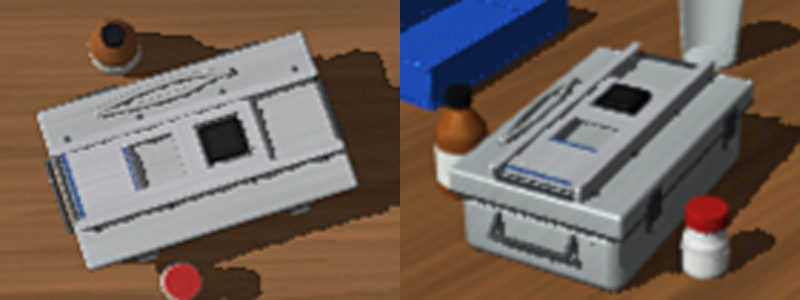

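The vents are covered. The catch stands up at its full height (about 0.101 m) in the second opening, at (222,140) in the left view. The forceps, jar, bottle and case have not moved, and the arm is clear.

```bash
python3 -c "
from cell import *
print(hand_in())"
```

```text
the job is handed in; nothing more can be done
None
```

The job is handed in: the shutter is home over the vents (about 63.6 mm of travel), the catch has sprung up in the second opening, the case, forceps, jar and bottle look undisturbed in the last pictures, and the arm stands clear at about 10 s.

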